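# Secure the hinge pin of the object rest with its R-clip

### The job

Get the foam object rest ready for use: push its hinge pin in until the head is fully home against the bracket, then take the R-clip with the red grip from the wooden rack and push its straight leg down through the cross-hole in the pin's free end until the bent leg has ridden over the pin and snapped under it, the clip fully home and about upright. The pin has rolled to one side, so look or feel for the hole and turn it upright; press gently (never more than 25 N), let go of the clip, and leave the other things on the bench alone.

Things in the scene. Friction and masses are not known exactly. Their poses are not given: they have to be found in the camera images.
- stand: Fixed grey stand, base 200x100x12 mm, with a fork of two lugs (34 mm wide, tops 87 mm up, outer faces at y = +26 and -26 mm) and an aluminium arm to +x that carries a white V-cut foam rest (top 105 mm up). Origin: on the bench under the middle of the hinge pin. x along the arm, y along the pin towards its head, z up. The pin's axis is 70 mm up.
- pin (a joint): How far the steel hinge pin (20 mm diameter) is in, m: 0 to 0.006 at the start, stop at 0.024 with the head (32 mm diameter) on the lug. The head's outer face lies 58 mm minus this value from the stand's origin along its y; push it to -y against 4 N of friction. The pin also turns about its axis (0.045 N m of friction; stays where it is left) and starts rolled 0.35 to 0.8 rad to one side, unmeasured.
- mouth_home (a point): Fixed point of the stand (0, -38, 80 mm in its frame; same axes): upper mouth of the pin's cross-hole when the pin is home and the hole vertical. Hole 5.5 mm wide, countersunk to 6.5 mm, right through; the lug is 12 mm away, the pin ends 10 mm beyond. Pin roll has swung the mouth 3.4 to 7.2 mm to one side along the stand's x; a leg tip caught in the mouth and moved back to x = 0 turns the hole upright.
- clip: R-clip of 4 mm steel wire, about 40 g, with a red grip 28 (x) x 12 (y) x 30 mm (z). Origin: on the straight leg's line at the grip's underside; z up. Springy bent leg at +x, in the same x-z plane, 40 mm long. That plane must be square to the pin: clip's y along the pin, bent leg on either side. At the start it hangs upright in the rack, the grip's underside on the rack's top.
- bent_leg (a joint): How far the bent leg is sprung outwards, rad: 0 relaxed, about 0.2 when riding over the widest part of the pin, back to about 0 when home.
- grip_mid (a point): Centre of the clip's red grip: 4 mm towards the bent leg (clip's +x) and 15 mm above the clip's origin.
- leg_tip (a point): Tip (cut square, edge bevelled to 3 mm) of the clip's straight leg, 46 mm below the clip's origin. With the leg about 16 mm in the hole the bent leg meets the pin; pushing it over takes 8 to 15 N. Fully home the grip's underside is 12 mm above mouth_home (92 mm above the bench) and a rigid shoulder of the wire stops on the pin.
- rack: Fixed wooden block 70 x 60 x 56 mm with a 7 mm slit along its x, in which the clip hangs. Origin: centre of its underside; the clip's axes are parallel to the rack's to within 0.03 rad.
- scissors: Blue-handled scissors, 199 mm, lying on the left; a bystander.
- petri: White petri dish, 69 mm across; a bystander.
- tape_masking: Roll of masking tape, 104 mm across; a bystander.
- pencil: Yellow pencil, 136 mm; a bystander.
- brush: Red-handled brush, 157 mm; a bystander.
- tweezers: Steel tweezers, 118 mm; a bystander.
- loupe: Folding loupe, 42 mm; a bystander.

How it is judged (in metres and radians):
On the way, in this order (a step that is already met when the one before it is completed fails the run):
1. the hinge pin is fully in (value of joint pin above 0.0225 m), for 0.2 s.
2. the clip's straight leg is well inside the cross-hole (z of leg_tip in the frame of mouth_home below -0.006 m and horizontal distance between leg_tip and mouth_home below 0.004 m).
At the end, for the whole second after the job is handed in: Pin within 1.5 mm of its stop; clip about upright (tilt under 0.25 rad) with its straight leg in the cross-hole (within 7.5 mm of the mouth's axis), grip at most 1.5 mm above its fully-home height, bent leg sprung back under the pin (below 0.07 rad), released and at rest (value of joint pin above 0.0225 m and z of clip in the frame of mouth_home between 0.009 and 0.0135 m and horizontal distance between each of leg_tip, clip and mouth_home below 0.0075 m and angle between clip's own z axis and vertical below 0.25 rad and value of joint bent_leg below 0.07 rad and linear speed of clip below 0.02 m/s); the robot touches nothing.
It fails at once if the clip is pressed against the pin or stand with more than 25 N (contact force between clip and stand above 25 N).
It fails at once if the robot presses on the pin or stand with more than 25 N (contact force between any of the fingers, the arm and stand above 25 N).
It fails at once if a bystander is moved by more than 20 mm (distance of any of scissors, petri, tape_masking, pencil, brush, tweezers, loupe from where it was at the start of the episode above 0.02 m).
It also fails if it takes over 72 s, if anything falls off the work surface, if the arm or the gripper's body presses on something with over 40 N, if the wrist force passes 120 N, or if a joint passes its speed limit or range.

### The arm

A 6-joint arm with a two-finger parallel gripper is mounted at the origin on a cart in front of the work surface, level with it; the furniture and walls round the work are solid. World frame = base frame: x ahead of the robot, y to its left, z up, the work surface at z = 0. Lengths are in mm, angles in rad, forces in N, time in s.
With the tool pointing down it reaches from about 350 to 875 mm from the base axis. Payload 4.2 kg.
Tool frame: the origin (TCP) lies on the mounting face of the last link; the fingertips stand 173 mm ahead of it and the grasp point (between the pads) lies 155 mm ahead of it (tcp_to_grasp is the distance from the TCP to the grasp point, in mm); z points along the fingers, y is the direction in which the jaws open and shut (so a half turn about z gives the same grasp; the last joint's range is limited). The gripper opens to 85 mm and grips with 20 to 120 N. Pads are 22 mm wide; open, the fingers measure 114 mm over their backs; the gripper's body (76 mm by 85 mm) begins 54 mm behind the grasp point. The pads swing forward as they close: fully open they stand 13 mm farther back than shut.
Start: joints at [0.259, 0.385, 0.008, 0, -1.194, -0.259], TCP at [624.98, 0.025, 404.712] pointing down, gripper open.
Joint ranges: [-3.14, 3.14], [-1.21, 2.06], [-1.07, 1.41], [-3.16, 2.05], [-2.99, -0.16], [-3.1, 3.1]. Speed limits (rad/s): [2.79, 2.79, 3.14, 3.14, 3.14, 3.14].

### API

Orientations are given as a unit quaternion [x, y, z, w].
In Python, from bench import * gives the robot as it stands. The module is installed in compiled form; this text tells all that it offers.
- The arm moves only by the tool apply_moves, never from a script. Its arguments are lists of equal length, an entry for each row: "fingers": the closure, from 0 (fully open) to 1 (shut); "dp": the shift along the world's x, y, z in cm, a list of three; "yaw": the turn about the world's z in degrees. A call has 1 to 10 rows; each row is the pose to reach, as a shift and turn from the pose measured when the call began; what a row does not reach only later rows make up. A row lasts 1/10 s, in which the tool goes at most 50 mm and 8.59 degrees, less where a joint would pass 70% of its speed; a pose out of reach is approached as far as the arm can. A call with a gripper value outside its range is refused whole. The fingers move at their own pace and stop on an object; the grip force is fixed at half the most. Time passes only in rows, so rows that repeat a pose let the fingers close. It gives the time, the measured TCP pose, the force and the opening at its end, in the units of the state.
- read_state(): the state, without advancing time (a new reading comes with each control period).
- get_image(name): name is "scene" or "side" or "wrist"; returns a dict with "color" (420x560x3 uint8, blue, green, red), "mtx" (3x3 intrinsics, pixels), "camera_from_world" (4x4, takes a point from world to camera coordinates); the wrist camera has in their place "tool_from_camera" (4x4, takes a point from camera to tool coordinates, whose origin is the TCP and whose axes are the flange's). Camera axes: x right, y down, z forward; pixel columns grow to the right and rows downward; lengths in mm; the calibration is good to about 2 mm. A picture is of the moment at which its call begins: read the wrist's pose just before it. There is no depth.
- job_done(): hands the job in, once; it reports no verdict.
The state is a dict: "clock": time; "joints": joint angles; "joint_vel": joint speeds; "joint_efforts": joint torques, N m; "position": TCP position; "ee_rot": TCP orientation; "contact_force": force on the tool from outside, world axes, zero at the start; "wrist_torque": the same for the moment, N m; "gripper_width": finger opening in mm.
Only numpy, scipy, OpenCV 4.12 (cv2) and the standard library are available. Lean on these libraries where they do the work, as an engineer would, in place of code of your own. Each camera call takes 0.05 s, during which the arm holds its last target. There are 200 camera calls.

## Working session

There is one attempt and no reset: what is moved stays moved. The work goes in short steps, Python scripts to look and compute and a tool call to move; the robot and the scene stay as the last step left them, time stands still between calls to the robot, and variables do not carry over. Pictures are saved under pics/ and viewed, about 8 in all and at most 12, crops included, and the job is handed in when it is done.

Besides the shell and the picture viewer there is one more tool, called after "Request:" as name(argument=value, ...), one argument or row to a line, values as JSON. apply_moves: Moves the arm, as the interface text tells. Its arguments: {"type":"object","properties":{"fingers":{"type":"array","items":{"type":"number"}},"dp":{"type":"array","items":{"type":"array","items":{"type":"number"}}},"yaw":{"type":"array","items":{"type":"number"}}},"required":["fingers","dp","yaw"]}

```bash
mkdir -p pics; cat > h.py <<'E'
from bench import *
import numpy as np, cv2
from scipy.spatial.transform import Rotation as R
def snap(name,fn=None):
    s=read_state(); g=get_image(name)
    if 'camera_from_world' in g: T=np.array(g['camera_from_world'])
    else:
        W=np.eye(4);W[:3,:3]=R.from_quat(s['ee_rot']).as_matrix();W[:3,3]=s['position']
        T=np.linalg.inv(W@np.array(g['tool_from_camera']))
    K=np.array(g['mtx'])
    if fn: cv2.imwrite('pics/'+fn,g['color'])
    return g['color'],K,T
def ray(K,T,px):
    d=np.linalg.inv(K)@[px[0],px[1],1]; Rm=T[:3,:3]
    return -Rm.T@T[:3,3], Rm.T@d
def onz(K,T,px,z):
    c,d=ray(K,T,px); return c+d*(z-c[2])/d[2]
def tri(*v):
    A=np.zeros((3,3));b=np.zeros(3)
    for K,T,p in v:
        c,d=ray(K,T,p);d=d/np.linalg.norm(d);P=np.eye(3)-np.outer(d,d);A+=P;b+=P@c
    x=np.linalg.solve(A,b)
    return x,[np.linalg.norm((np.eye(3)-np.outer(d,d)/(d@d))@(x-c)) for c,d in [ray(*w) for w in v]]
def proj(K,T,p):
    q=T[:3,:3]@np.array(p,float)+T[:3,3];q=K@q;return q[:2]/q[2]
E
python3 - <<'E'
from h import *
ims=[]
for n in('scene','side','wrist'):
    c,K,T=snap(n,n+'0.png');ims.append(c);print(n,np.round(K,1).tolist(),'pos',np.round(-T[:3,:3].T@T[:3,3]),'dir',np.round(T[2,:3],2))
    np.savez('pics/'+n+'0.npz',K=K,T=T)
print(read_state())
E
```

```text
scene [[385.4, 0.0, 281.9], [0.0, 385.4, 205.5], [0.0, 0.0, 1.0]] pos [-35. 510. 745.] dir [ 0.56 -0.51 -0.65]
side [[410.7, 0.0, 280.6], [0.0, 410.7, 215.0], [0.0, 0.0, 1.0]] pos [ 422. -717.  600.] dir [ 0.13  0.81 -0.58]
wrist [[318.2, 0.0, 278.1], [0.0, 318.2, 209.3], [0.0, 0.0, 1.0]] pos [624. -70. 373.] dir [-0.    0.28 -0.96]
{'clock': 0.15, 'joints': array([ 2.58612296e-01,  3.85389871e-01,  6.93592069e-03, -3.75728682e-04,
       -1.19400629e+00, -2.58608164e-01]), 'joint_vel': array([-0.00060053, -0.00255997,  0.00548388,  0.00169186, -0.00140224,
       -0.00039883]), 'joint_efforts': array([-6.03353892e-04, -3.92678475e+01,  1.88581592e+01,  4.18858320e+00,
       -3.39302780e-03,  5.70479813e-06]), 'position': array([6.24848415e+02, 4.31324403e-02, 4.03861606e+02]), 'ee_rot': array([-7.07059005e-01,  7.07154043e-01,  5.69228198e-04, -6.31371087e-04]), 'contact_force': array([ 0.61628635,  0.13899569, -0.70793124]), 'wrist_torque': array([-0.00302333, -0.03375516, -0.01489027]), 'gripper_width': 85.18627818020015}
```

View pics/scene0.png

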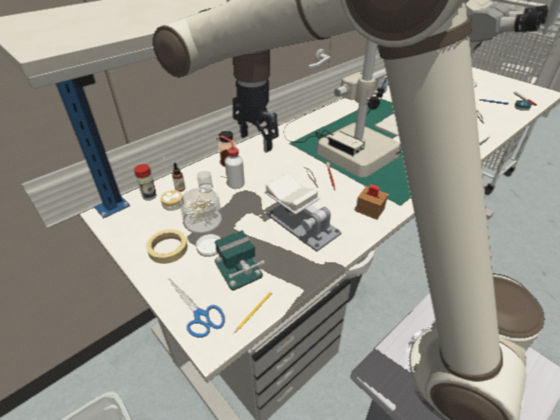

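View pics/side0.png

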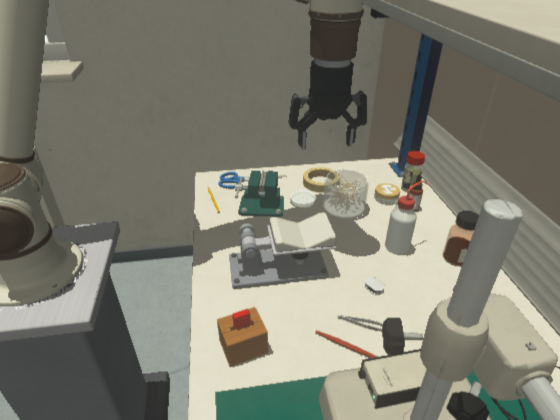

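View pics/wrist0.png

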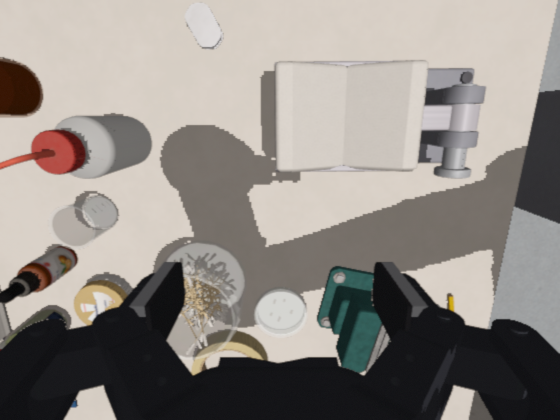

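Three views: the stand's base is in the side view at about (278,262), with the pin head at (248,228). In the wrist view the head is at (452,172), towards world +y. The red grip is at side (241,318) and scene (374,190).

```bash
python3 - <<'E'
from h import *
V={n:(lambda z:(z['K'],z['T']))(np.load(f'pics/{n}0.npz')) for n in('scene','side','wrist')}
def red(n,box):
    im=cv2.imread(f'pics/{n}0.png');x0,y0,x1,y1=box
    h=cv2.cvtColor(im,cv2.COLOR_BGR2HSV);m=((h[...,0]<6)|(h[...,0]>174))&(h[...,1]>170)&(h[...,2]>80)
    k=np.zeros_like(m);k[y0:y1,x0:x1]=m[y0:y1,x0:x1]
    ys,xs=np.nonzero(k);print(n,len(xs),xs.min(),xs.max(),ys.min(),ys.max());return xs.mean(),ys.mean()
a=red('scene',(355,175,395,205));b=red('side',(222,300,260,335))
x,r=tri((*V['scene'],a),(*V['side'],b));print('grip',np.round(x,1),np.round(r,1))
K,T=V['wrist']
for p in[(452,172),(452,166)]:print('head',np.round(onz(K,T,p,70),1))
for p in[(277,62),(425,60),(420,168),(280,168)]:print('foam',np.round(onz(K,T,p,105),1))
K,T=V['side']
for p in[(248,228),(250,262)]:print('sidehead',np.round(onz(K,T,p,70),1))
for p in[(231,281),(326,276),(228,256)]:print('base',np.round(onz(K,T,p,12),1))
x,r=tri((*V['side'],(248,229)),(*V['wrist'],(452,166)));print('head tri',x,r)
a=cv2.imread('pics/side0.png')
b=cv2.resize(a[205:365,205:345],None,fx=4,fy=4,interpolation=cv2.INTER_CUBIC)[:600]
c=cv2.resize(cv2.imread('pics/wrist0.png')[50:190,400:500],None,fx=4,fy=4,interpolation=cv2.INTER_CUBIC)
o=np.zeros((640,970,3),np.uint8);o[:b.shape[0],:560]=b;o[:560,565:965]=c;cv2.imwrite('pics/crop1.png',cv2.resize(o,(800,528)))
E
```

```text
scene 77 368 378 186 195
side 74 233 248 310 318
grip [ 424.9 -254.9   74.9] [3.1 3.1]
head [455.8 -19.   70. ]
head [456.7 -24.8  70. ]
foam [ 624.1 -110.6  105. ]
foam [ 509.6 -112.2  105. ]
foam [502.9 -28.3 105. ]
foam [621.6 -28.3 105. ]
sidehead [461.4 -14.5  70. ]
sidehead [ 455.5 -123.1   70. ]
base [ 415.9 -109.2   12. ]
base [ 609.  -124.6   12. ]
base [413.8 -31.5  12. ]
head tri [460.44883949 -25.85718143  76.19742348] [np.float64(0.2894488758720326), np.float64(0.28944887587199103)]
```

View pics/crop1.png

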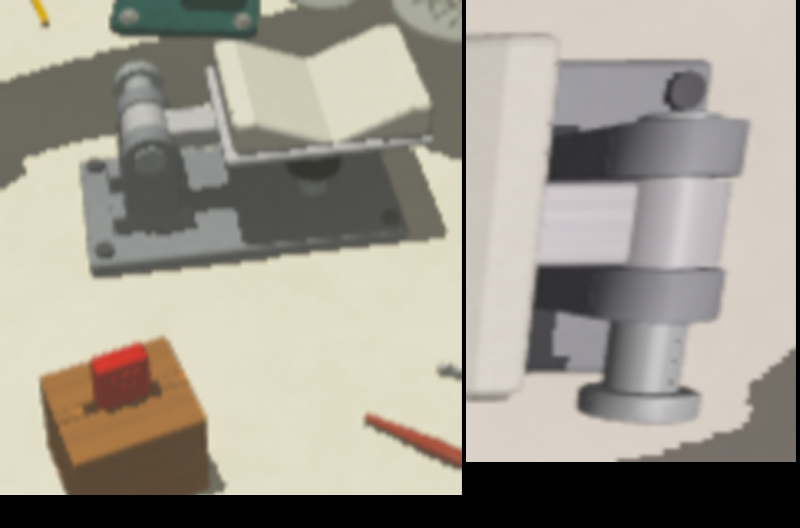

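The pin head is at about (458,-22,70), with the free end towards -y and not yet out of the lug. The stand is yawed by roughly -4°. The grip is at about (425,-255,75), matching the expected 71 mm, and the rack is yawed by roughly +15–20°. I'll go above the stand for a close look.

Request:
apply_moves(
  fingers=[0,0,0,0,0,0],
  dp=[
    [-5,-0.5,-2],
    [-9,-1,-4],
    [-13,-2,-6],
    [-17,-3,-8],
    [-17,-3,-8],
    [-17,-3,-8],
  ],
  yaw=[0,0,0,0,0,0],
)

```text
clock: 0.75
position: [453.9, -30.3, 323.7]
ee_rot: [0.707, -0.707, -0.001, 0.001]
contact_force: [0.8, 0.4, 1.0]
gripper_width: 85.6
```

```bash
python3 - <<'E'
from h import *
c,K,T=snap('wrist','w1.png');np.savez('pics/w1.npz',K=K,T=T);print(read_state()['position'])
E
```

```text
[455.3353146  -29.87543143 324.47703585]
```

Request:
apply_moves(
  fingers=[0,0,0,0,0,0,0,0],
  dp=[
    [0,-4,0],
    [0,-8,0],
    [0,-12,0],
    [-1,-15,0],
    [-2,-17,0],
    [-2,-17,0],
    [-2,-17,0],
    [-2,-17,0],
  ],
  yaw=[0,0,0,0,0,0,0,0],
)

```text
clock: 1.6
position: [436.4, -199.4, 324.8]
ee_rot: [0.708, -0.707, 0.001, -0.0]
contact_force: [-0.1, 0.8, -0.6]
gripper_width: 85.6
```

```bash
python3 - <<'E'
from h import *
c,K,T=snap('wrist','w2.png');np.savez('pics/w2.npz',K=K,T=T);print(read_state()['position'])
a=cv2.imread('pics/w1.png');b=c
cv2.imwrite('pics/w12.png',cv2.resize(np.vstack([a[0:300],b[0:300]]),(560,600)))
E
```

```text
[ 436.25110627 -199.2032524   324.74144789]
```

View pics/w12.png

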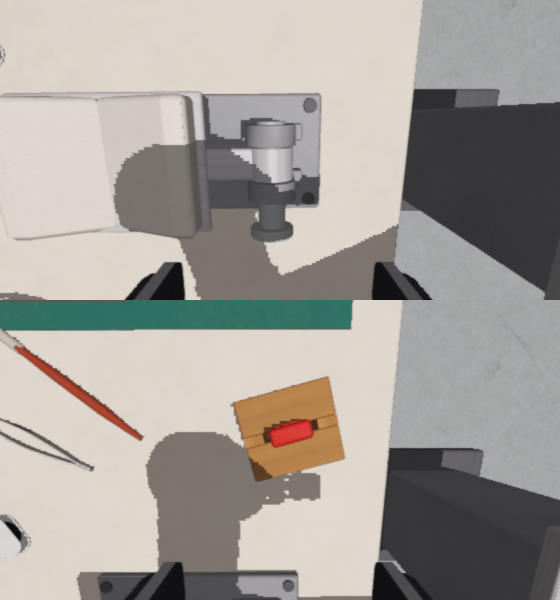

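```bash
python3 - <<'E'
from h import *
z=np.load('pics/w1.npz');K,T=z['K'],z['T']
for p,h in[((321,94),12),((318,207),12),((310,105),12),((308,198),12),((272,239),86),((251,231),76),((293,231),76),((246,135),87),((296,135),87),((248,190),87),((294,190),87),((260,218),75),((285,218),75)]:print(p,h,np.round(onz(K,T,p,h),1))
z=np.load('pics/w2.npz');K,T=z['K'],z['T'];im=cv2.imread('pics/w2.png')
h=cv2.cvtColor(im,cv2.COLOR_BGR2HSV);m=(((h[...,0]<6)|(h[...,0]>174))&(h[...,1]>200)&(h[...,2]>60)).astype(np.uint8);m[:, :230]=0;m[:,360:]=0
n,l,st,ce=cv2.connectedComponentsWithStats(m);k=1+st[1:,4].argmax();ys,xs=np.nonzero(l==k)
b=cv2.boxPoints(cv2.minAreaRect(np.c_[xs,ys].astype(np.float32)));print(b)
q=np.array([onz(K,T,p,86) for p in b]);print(np.round(q,1),np.round(q.mean(0),1))
for i in range(4):d=q[(i+1)%4]-q[i];print(np.linalg.norm(d),np.degrees(np.arctan2(d[1],d[0])))
zz=np.load('pics/side0.npz')
print('tri',tri((K,T,ce[k]),(zz['K'],zz['T'],(240.5,318))))
for p in[(235,103),(327,78),(344,158),(257,180)]:print('rack',np.round(onz(K,T,p,56),1))
E
```

```text
(321, 94) 12 [ 416.3 -118.7   12. ]
(318, 207) 12 [415.3 -20.8  12. ]
(310, 105) 12 [ 425.2 -109.9   12. ]
(308, 198) 12 [424.7 -29.3  12. ]
(272, 239) 86 [456.5 -18.5  86. ]
(251, 231) 76 [471.8 -20.8  76. ]
(293, 231) 76 [441.4 -20.8  76. ]
(246, 135) 87 [472.6 -89.3  87. ]
(296, 135) 87 [441.  -89.3  87. ]
(248, 190) 87 [472.2 -53.7  87. ]
(294, 190) 87 [441.7 -53.7  87. ]
(260, 218) 75 [465.2 -30.4  75. ]
(285, 218) 75 [447.2 -30.4  75. ]
[[267.32306 129.18463]
 [309.54614 117.66925]
 [314.53076 135.94617]
 [272.30768 147.46155]]
[[ 442.6 -261.8   86. ]
 [ 416.  -268.9   86. ]
 [ 412.5 -257.6   86. ]
 [ 439.5 -250.3   86. ]] [ 427.6 -259.7   86. ]
27.5581614087789 -165.08805014967962
11.760442487524394 107.42141026002737
27.98875583041779 15.153576393206496
11.867498916323415 -74.6797090008695
tri (array([ 427.67095968, -259.14152208,   71.37525365]), [np.float64(0.6149914794163402), np.float64(0.6149914794163573)])
rack [ 466.5 -278.7   56. ]
rack [ 401.8 -295.4   56. ]
rack [ 386.6 -240.    56. ]
rack [ 451.7 -223.2   56. ]
```

The stand origin is at about (457,-70) with yaw near 0; the base's y extent and edge, the lugs and the head all agree. The grip is at (427.6,-259.5,71.4) with yaw 15°, and its size and height match the text. I'll push the pin with closed fingers.

Request:
apply_moves(
  fingers=[1,1,1,1,1,1,1,1,1,1],
  dp=[
    [0.5,4.5,0],
    [1,9,0],
    [1.5,13.5,0],
    [2.1,18,0],
    [2.1,22,0],
    [2.1,22,-2],
    [2.1,22,-5],
    [2.1,22,-8],
    [2.1,22,-9.5],
    [2.1,22,-9.5],
  ],
  yaw=[0,0,0,0,0,0,0,0,0,0],
)

```text
clock: 2.65
position: [456.8, 21.6, 227.9]
ee_rot: [0.708, -0.706, -0.001, 0.002]
contact_force: [0.6, -0.2, -0.5]
gripper_width: 0.1
```

Request:
apply_moves(
  fingers=[1,1,1,1,1,1,1,1,1,1],
  dp=[
    [0,-0.5,0],
    [0,-1,0],
    [0,-1.2,0],
    [0,-1.4,0],
    [0,-1.6,0],
    [0,-1.8,0],
    [0,-2,0],
    [0,-2.2,0],
    [0,-2.4,0],
    [0,-2.5,0],
  ],
  yaw=[0,0,0,0,0,0,0,0,0,0],
)

```text
clock: 3.65
position: [456.7, -3.6, 227.8]
ee_rot: [0.708, -0.706, -0.001, 0.002]
contact_force: [-0.3, 0.5, 0.5]
gripper_width: -0.1
```

Request:
apply_moves(
  fingers=[1,1,1,1,1,1,1,1,1,1],
  dp=[
    [0,-0.15,0],
    [0,-0.3,0],
    [0,-0.45,0],
    [0,-0.6,0],
    [0,-0.75,0],
    [0,-0.9,0],
    [0,-1.05,0],
    [0,-1.2,0],
    [0,-1.35,0],
    [0,-1.4,0],
  ],
  yaw=[0,0,0,0,0,0,0,0,0,0],
)

```text
clock: 4.65
position: [456.8, -17.7, 227.9]
ee_rot: [0.708, -0.706, -0.001, 0.002]
contact_force: [0.0, 3.9, -1.0]
gripper_width: -0.2
```

Request:
apply_moves(
  fingers=[1,1,1,1,1,1],
  dp=[
    [0,-0.1,0],
    [0,-0.2,0],
    [0,-0.3,0],
    [0,-0.4,0],
    [0,-0.5,0],
    [0,-0.5,0],
  ],
  yaw=[0,0,0,0,0,0],
)

```text
clock: 5.25
position: [456.9, -22.9, 227.8]
ee_rot: [0.708, -0.706, -0.0, 0.002]
contact_force: [-0.7, 4.0, -1.1]
gripper_width: -0.1
```

Request:
apply_moves(
  fingers=[1,1,1],
  dp=[
    [0,-0.1,0],
    [0,-0.15,0],
    [0,-0.15,0],
  ],
  yaw=[0,0,0],
)

```text
clock: 5.55
position: [456.9, -24.5, 227.9]
ee_rot: [0.708, -0.706, -0.0, 0.002]
contact_force: [0.1, 4.2, -0.6]
gripper_width: 0.1
```

Request:
apply_moves(
  fingers=[1,1,1],
  dp=[
    [0,-0.1,0],
    [0,-0.15,0],
    [0,-0.15,0],
  ],
  yaw=[0,0,0],
)

```text
clock: 5.85
position: [456.9, -25.6, 227.9]
ee_rot: [0.708, -0.706, -0.001, 0.001]
contact_force: [-0.5, 8.5, -0.7]
gripper_width: 0.4
```

Request:
apply_moves(
  fingers=[1,1,1],
  dp=[
    [0,-0.05,0],
    [0,-0.08,0],
    [0,-0.08,0],
  ],
  yaw=[0,0,0],
)

```text
clock: 6.15
position: [456.8, -25.8, 227.9]
ee_rot: [0.708, -0.706, -0.001, 0.001]
contact_force: [-1.9, 8.7, -0.3]
gripper_width: 0.0
```

The pin has hit its stop: 8.7 N with no further travel. That puts the face at about y=-36.8 and the origin at about y=-70.8, which is consistent. Next I'll retreat and look at the free end.

Request:
apply_moves(
  fingers=[1,1,1,1,0,0,0,0,0,0],
  dp=[
    [0,1,0],
    [0,1.5,0],
    [0,1.5,4.5],
    [0,1.5,8],
    [0,-3,8],
    [0,-6,8],
    [0,-6,8],
    [0,-6,8],
    [0,-6,8],
    [0,-6,8],
  ],
  yaw=[0,0,0,0,0,0,0,0,0,0],
)

```text
clock: 7.15
position: [456.9, -85.1, 307.8]
ee_rot: [0.708, -0.706, -0.001, 0.001]
contact_force: [0.4, -0.5, 0.0]
gripper_width: 84.9
```

```bash
python3 - <<'E'
from h import *
c,K,T=snap('wrist','w3.png');np.savez('pics/w3.npz',K=K,T=T);print(read_state()['position'])
p=proj(K,T,(457,-108,80));print(p)
x,y=np.round(p).astype(int);print(x-66,y-55)
cv2.imwrite('pics/w3c.png',cv2.resize(c[y-55:y+55,x-66:x+66],None,fx=5,fy=5,interpolation=cv2.INTER_CUBIC))
E
```

```text
[456.90195946 -85.08768196 307.77418777]
[275.3117371  193.69557767]
209 139
```

View pics/w3c.png

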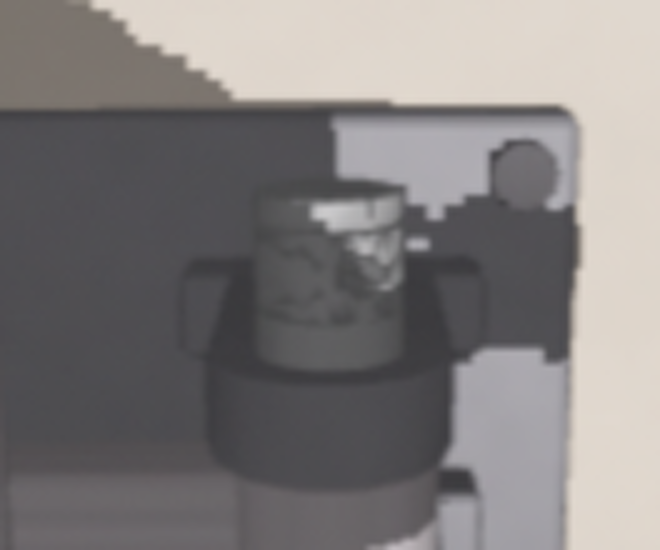

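The free end is visible: the pin spans columns 255–405 in the crop, and a dark spot with a bright crescent sits near (365,270). That suggests the hole has rolled towards -x by about 5 mm. I'll check it with a contrast-stretched enlargement.

```bash
python3 - <<'E'
from h import *
c=cv2.imread('pics/w3.png');g=cv2.cvtColor(c,cv2.COLOR_BGR2GRAY)[172:216,256:294]
print(g[8:36,3:36])
a=cv2.createCLAHE(4,(2,2)).apply(cv2.resize(g,None,fx=13,fy=13,interpolation=cv2.INTER_CUBIC));cv2.imwrite('pics/w3d.png',a)
E
```

```text
[[ 76  76  80  83  85  87  89  91  93  95  95 103 146 179 187 191 191 191
  188 185 181 177 172 150 141 163 161 155 147 132 105  91  95]
 [ 76  76  81  83  85  87  89  91  92  93  93 104 156 191 199 201 199 195
  191 186 181 178 174 153 142 163 159 153 144 129 101  82  80]
 [ 76  76  81  83  85  87  89  90  91  92  93 102 147 179 186 192 195 191
  186 182 179 177 174 157 149 161 157 149 139 119  90  81  81]
 [ 77  76  79  82  84  86  86  89  90  90  91  94 104 113 122 162 188 187
  183 180 177 175 173 169 162 155 147 137 120  97  83  81  80]
 [ 76  74  75  77  79  81  83  85  86  87  88  90  91  91 100 146 175 174
  169 165 162 161 159 156 145 128 113 102  97  98  87  80  80]
 [ 76  72  73  74  76  78  80  81  82  82  83  84  83  82  85 108 127 126
  119 113 118 121 116 110 114 110 102 101 118 125  98  82  84]
 [ 76  72  72  73  75  78  82  84  86  88  89  91  92  91  90  89  87  86
   91 105 126 142 140 139 145 131 116 116 127 130 101 100 115]
 [ 76  74  75  76  77  79  83  86  89  89  89  91  92  93  93  89  85  84
   91 110 132 157 168 166 157 133 128 126 134 129 104 132 162]
 [ 7
[... 2036 characters left out ...]
7  71  61  60]
 [ 63  70  78  80  81  82  81  80  82  82  83  83  82  84  89  87  81  76
   77  78  82  87  91  89  85  85  85  83  82  78  70  62  60]
 [ 63  71  77  80  83  85  88  89  90  91  91  88  89  89  89  90  89  88
   88  89  92  93  92  91  90  88  86  85  82  79  70  62  59]
 [ 63  70  77  81  83  85  88  90  92  92  93  93  95  95  95  95  95  93
   94  94  94  93  93  92  90  89  87  85  82  78  71  63  61]
 [ 63  70  77  80  82  85  89  90  92  92  93  94  95  95  95  95  96  95
   95  94  94  93  93  92  91  89  87  84  82  78  71  63  62]
 [ 64  71  77  80  82  86  88  90  91  93  93  93  95  96  96  96  95  95
   94  94  93  93  92  92  90  89  87  84  83  79  70  62  62]]
```

View pics/w3d.png

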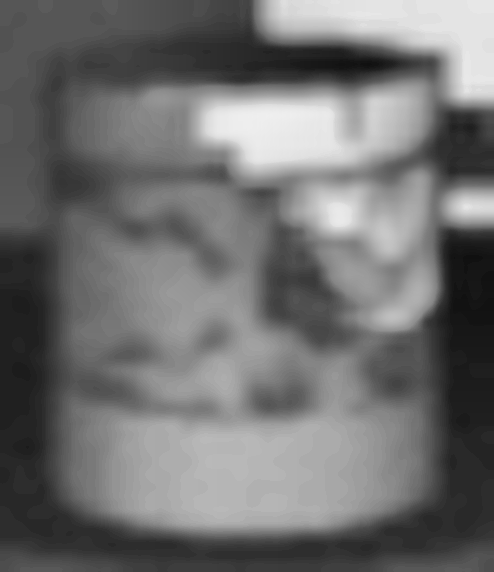

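The hole has rolled about 4–5 mm towards -x, with the mouth near (452.7,-108). Next is the clip: jaws along its x at yaw 15°.

Request:
apply_moves(
  fingers=[0,0,0,0,0,0,0,0,0,0],
  dp=[
    [-0.7,-4.5,0],
    [-1.4,-9,0],
    [-2.1,-13,0],
    [-2.9,-17.4,0],
    [-2.9,-17.4,-1],
    [-2.9,-17.4,-3],
    [-2.9,-17.4,-5],
    [-2.9,-17.4,-6.5],
    [-2.9,-17.4,-7.3],
    [-2.9,-17.4,-7.3],
  ],
  yaw=[5,10,15,15,15,15,15,15,15,15],
)

```text
clock: 8.2
position: [427.9, -258.4, 233.7]
ee_rot: [0.795, -0.607, -0.002, 0.002]
contact_force: [0.1, -0.4, -1.0]
gripper_width: 85.2
```

Request:
apply_moves(
  fingers=[0.3,0.6,1,1,1,1,1,1],
  dp=[
    [0,0,0],
    [0,0,0],
    [0,0,0],
    [0,0,0],
    [0,0,0],
    [0,0,0],
    [0,0,0],
    [0,0,0],
  ],
  yaw=[0,0,0,0,0,0,0,0],
)

```text
clock: 9.0
position: [428.2, -258.5, 234.4]
ee_rot: [0.795, -0.607, -0.001, 0.002]
contact_force: [-1.2, 1.8, 5.6]
gripper_width: 26.8
```

Request:
apply_moves(
  fingers=[1,1,1,1,1,1,1,1,1,1],
  dp=[
    [0,0,1],
    [0,0,3],
    [0,0,6],
    [0,0,9],
    [0,0,11],
    [0.7,4,11],
    [1.4,8,11],
    [2.1,12,11],
    [2.9,14.5,11],
    [2.9,15,11],
  ],
  yaw=[0,0,0,0,0,-4,-8,-12,-15,-15],
)

```text
clock: 10.0
position: [457.6, -106.5, 344.9]
ee_rot: [0.71, -0.704, -0.001, 0.001]
contact_force: [0.4, -0.7, 0.3]
gripper_width: 26.9
```

```bash
python3 - <<'E'
from h import *
print(read_state())
o=[]
for n in('side','scene','wrist'):
    c,K,T=snap(n,n+'4.png');np.savez('pics/'+n+'4.npz',K=K,T=T)
    p=np.round(proj(K,T,(457,-108,120))).astype(int) if n!='wrist' else np.array([278,300]);print(n,p)
    h=45 if n!='wrist' else 120
    x0,y0=np.maximum(p-h,0);a=c[y0:y0+2*h,x0:x0+2*h];print(n,x0,y0,a.shape);o.append(cv2.resize(a,(390,390),interpolation=cv2.INTER_CUBIC))
cv2.imwrite('pics/c4.png',np.hstack(o[:2]));cv2.imwrite('pics/c4w.png',o[2])
E
```

```text
{'clock': 10.0, 'joints': array([ 0.11808853,  0.17903182, -0.44691677, -0.0011354 , -0.9482283 ,
       -0.1094181 ]), 'joint_vel': array([ 0.06995902, -0.01889528, -0.03492731,  0.00132892, -0.00369579,
       -0.04626994]), 'joint_efforts': array([ 2.44695721e-01, -2.62203008e+01,  1.65504420e+01,  3.63771133e+00,
        1.60457287e-02, -2.45649973e-01]), 'position': array([ 457.63484825, -106.51111387,  344.90628486]), 'ee_rot': array([ 0.70993085, -0.70426921, -0.0014124 ,  0.00103651]), 'contact_force': array([ 0.37977288, -0.71472269,  0.25875745]), 'wrist_torque': array([-0.02839977, -0.00296608, -0.01023017]), 'gripper_width': 26.854614274994805}
side [249 237]
side 204 192 (90, 90, 3)
scene [330 194]
scene 285 149 (90, 90, 3)
wrist [278 300]
wrist 158 180 (240, 240, 3)
```

View pics/c4.png

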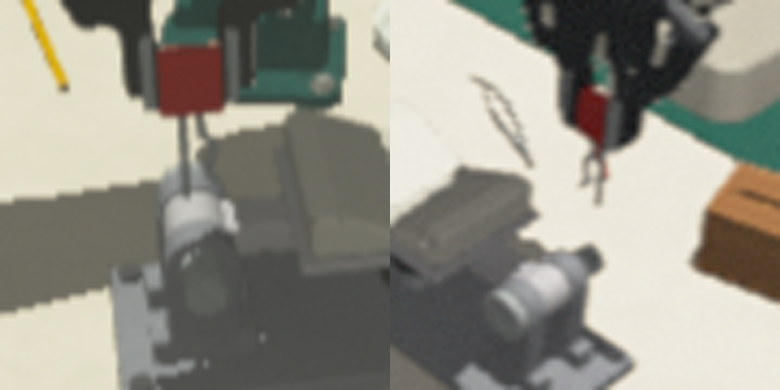

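The clip hangs upright with its bent leg towards +x, so the straight leg is about 4 mm to the -x side of the grip's centre. The tip is at side (247.4,236.5) and scene (333,196). I'll check it against the wrist view.

```bash
python3 - <<'E'
from h import *
V={n:(lambda z:(z['K'],z['T']))(np.load(f'pics/{n}4.npz')) for n in('scene','side','wrist')}
print(tri((*V['side'],(247.4,236.5)),(*V['scene'],(333,195.9))))
print('expected tip px wrist',proj(*V['wrist'],(453.6,-107.5,120.5)), 'mouth', proj(*V['wrist'],(452.7,-108.5,79)))
c=cv2.imread('pics/wrist4.png')
cv2.imwrite('pics/c4w.png',cv2.resize(c[190:350,198:358],(600,600),interpolation=cv2.INTER_CUBIC))
E
```

```text
(array([ 451.05858224, -109.50483805,  119.79352874]), [np.float64(3.5234246934622373), np.float64(3.5234246934623012)])
expected tip px wrist [280.10193205 230.03564237] mouth [280.66284312 210.37617661]
```

View pics/c4w.png

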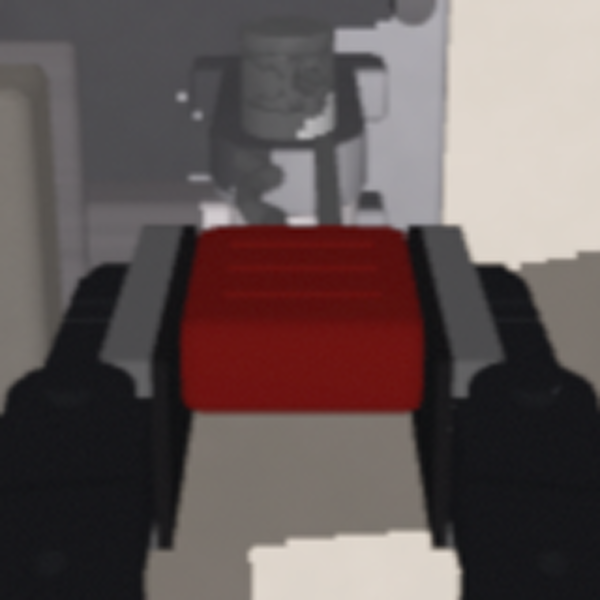

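```bash
python3 - <<'E'
from h import *
z=np.load('pics/wrist4.npz');K,T=z['K'],z['T']
print('cam',-T[:3,:3].T@T[:3,3],T[:3,:3].round(3))
f=lambda u,v:(198+u/3.75,190+v/3.75)
for n,p,h in[('tip',(326,140),120.5),('legtop',(328,226),166.5),('gl',(197,228),167),('gr',(408,228),167),('topL',(184,320),196),('topR',(421,320),196),('botL',(184,408),196),('botR',(420,408),196),('pinL',(242,90),72),('pinR',(333,90),72),('hole',(312,75),79)]:print(n,np.round(onz(K,T,f(*p),h),1))
c=cv2.cvtColor(cv2.imread('pics/wrist4.png'),cv2.COLOR_BGR2GRAY)
print(c[220:252,278:294])
E
```

```text
cam [ 456.5413484  -177.91165457  314.16414288] [[-1.    -0.008  0.005]
 [-0.006  0.96   0.28 ]
 [-0.007  0.28  -0.96 ]]
tip [ 450.5 -109.4  120.5]
legtop [ 451.5 -113.5  166.5]
gl [ 469.  -113.3  167. ]
gr [ 440.8 -113.4  167. ]
topL [ 468.1 -115.1  196. ]
topR [ 442.1 -115.2  196. ]
botL [ 468.3 -104.1  196. ]
botR [ 441.8 -104.2  196. ]
pinL [ 467.  -103.3   72. ]
pinR [ 447.7 -103.5   72. ]
hole [ 452.3 -108.8   79. ]
[[ 93  94  96  96 107 119 135 145 125  90  64  62  60  61  62  66]
 [ 97 112 126 128 146 161 157 147 125  90  65  62  61  62  62  63]
 [102 145 173 172 170 167 159 147 125  90  65  62  62  62  62  62]
 [106 149 177 176 172 167 158 146 123  85  64  62  62  63  63  63]
 [135 159 178 176 171 165 153 136 109  72  63  63  63  63  63  65]
 [180 180 178 170 160 151 128  91  74  65  63  63  63  63  65  72]
 [170 169 164 141 102  91  83  73  68  64  64  64  66  72  82  95]
 [ 96  93  89  81  73  74  74  73  71  68  72  80  88 102 115 121]
 [ 67  66  66  68  72  73  73  74  73  79 101 117 125 130 128 124]
 [ 87  88  87  81  73  73  73  74  76  98 127 139 137 134 130 125]
 [13
[... 770 characters left out ...]
  76 101 125 132 127 120 108]
 [160 161 158 142 105  75  73  74  74  75  94 120 130 127 119  99]
 [159 160 158 141 104  77  73  74  74  75  92 116 128 130 122  93]
 [159 159 157 140 103  77  73  74  74  75  92 116 131 138 128  95]
 [158 158 156 138 101  76  73  73  74  75  94 135 156 151 132 103]
 [154 155 153 133  95  75  73  73  73  74  93 137 159 153 138 126]
 [160 162 162 145 105  76  73  73  74  75  91 135 159 153 142 143]
 [196 194 191 172 126  80  73  73  73  73  82 131 158 152 145 151]
 [185 183 180 166 127  77  68  68  68  67  75 118 144 138 132 139]
 [ 89  89  86  80  65  47  44  45  44  44  48  60  71  68  65  74]
 [ 37  36  37  37  37  36  36  35  36  37  35  35  36  36  36  39]]
```

Measured in one and the same wrist image, the tip is at (450.5,-109.4) and the hole at (452.3,-108.8), so about +2 mm in x is needed. I'll lower the tip to just above the pin and compare them again at equal depth.

Request:
apply_moves(
  fingers=[1,1,1,1,1,1],
  dp=[
    [0.2,0.05,-1],
    [0.2,0.05,-2],
    [0.2,0.05,-3],
    [0.2,0.05,-3.5],
    [0.2,0.05,-3.5],
    [0.2,0.05,-3.5],
  ],
  yaw=[-0.4,-0.4,-0.4,-0.4,-0.4,-0.4],
)

```text
clock: 10.75
position: [459.0, -108.2, 309.4]
ee_rot: [-0.707, 0.707, 0.002, -0.002]
contact_force: [0.2, 0.2, -0.9]
gripper_width: 26.5
```

```bash
python3 - <<'E'
from h import *
print(read_state()['position'],read_state()['contact_force'])
c,K,T=snap('wrist','w5.png');np.savez('pics/w5.npz',K=K,T=T)
s,Ks,Ts=snap('side','s5.png');np.savez('pics/s5.npz',K=Ks,T=Ts)
a=cv2.resize(c[160:250,228:328],(500,450),interpolation=cv2.INTER_CUBIC)
p=np.round(proj(Ks,Ts,(457,-108,90))).astype(int);print(p)
b=cv2.resize(s[p[1]-30:p[1]+30,p[0]-20:p[0]+20],(300,450),interpolation=cv2.INTER_CUBIC)
o=np.hstack([a,b]).astype(float);o=np.clip(255*(o/255)**.6,0,255).astype(np.uint8);cv2.imwrite('pics/c5.png',o)
E
```

```text
[ 459.0094725  -108.24480292  309.37128814] [ 0.17658398  0.22621589 -0.94466166]
[250 249]
```

View pics/c5.png

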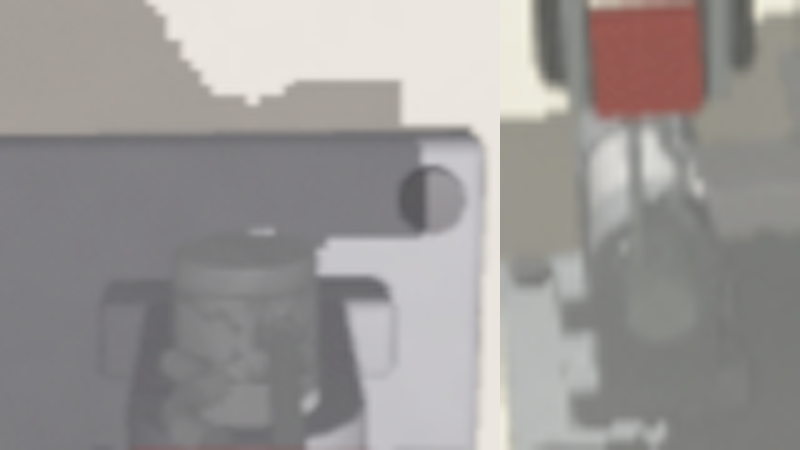

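```bash
python3 - <<'E'
from h import *
z=np.load('pics/w5.npz');K,T=z['K'],z['T']
c=cv2.cvtColor(cv2.imread('pics/w5.png'),cv2.COLOR_BGR2GRAY)
print('rows 207-246, cols 261-294');print(c[207:246,261:295])
for n,p,h in[('tip',(285.4,222.5),85),('tip',(285.4,224),85),('pinL',(228+175/5,228),72),('pinR',(228+318/5,228),72),('endtop',(277,160+263/5),79.5)]:print(n,np.round(onz(K,T,p,h),1))
for x in(459,457):print('hole exp px',proj(K,T,(x-4.5,-108.8,79)))
E
```

```text
rows 207-246, cols 261-294
[[ 79  79  79 ...  82 100 115]
 [ 79  79  78 ...  91 133 162]
 [ 78  78  76 ... 118 146 167]
 ...
 [ 73  75  77 ...  63  62  63]
 [ 73  77  81 ...  63  63  64]
 [ 71  79  84 ...  64  67  75]]
tip [ 452.1 -112.8   85. ]
tip [ 452.1 -111.8   85. ]
pinL [ 467.1 -104.5   72. ]
pinR [ 447.4 -104.5   72. ]
endtop [ 457.5 -117.8   79.5]
hole exp px [281.51331816 225.39780861]
hole exp px [284.52290149 225.39182221]
```

```bash
python3 - <<'E'
from h import *
np.set_printoptions(threshold=9999,linewidth=200)
c=cv2.cvtColor(cv2.imread('pics/w5.png'),cv2.COLOR_BGR2GRAY)
print(c[207:246,274:294])
E
```

```text
[[ 74  74  74  76  79  81  81  83  80  76  75  76  77  77  78  79  80  80  82 100]
 [ 74  73  74  73  74  74  75  74  74  75  74  75  75  75  76  77  78  81  91 133]
 [ 75  74  74  74  73  74  74  74  75  75  74  75  75  75  76  76  79  98 118 146]
 [ 75  75  75  74  74  74  74  75  74  75  75  75  74  74  75  75  84 127 159 166]
 [ 76  76  76  75  75  74  73  74  74  75  75  76  75  76  76  78  84 121 156 168]
 [ 76  76  76  77  77  75  75  75  75  76  76  78  79  81  82  81  84 120 155 167]
 [ 81  82  82  83  83  83  82  82  82  83  84  86  87  87  84  82  84 121 156 166]
 [ 95  95  97  99  98  98  95  92  92  90  89  89  88  86  84  81  84 121 150 153]
 [ 96  98  99 100  98  97  95  92  91  91  89  88  87  85  82  79  77  81  88  89]
 [ 96  97  99  98  97  94  92  91  91  90  89  88  85  83  80  78  74  70  63  62]
 [ 95  96  96  96  94  92  90  89  89  88  87  85  83  79  77  76  75  69  62  61]
 [ 91  92  91  91  89  88  86  86  85  85  83  81  79  77  76  77  76  69  62  62]
 [ 85  84  83  81  81  80  79  79  80  80  80  82  80  78  78  78  77  70  64  62]
 [ 92  91  89  84  81
[... 1437 characters left out ...]
73  73  73  77  82  84  79  65  62]
 [ 91  95  95  95  95  94  94  86  75  73  73  74  73  73  79  92 104  96  68  62]
 [ 93  95  95  94  95  95  94  87  75  73  74  74  73  74  89 115 126 105  69  62]
 [ 95  95  95  94  94  95  93  87  76  73  73  74  73  78 107 134 130 100  67  63]
 [ 95  95  95  95  94  95  94  88  77  73  73  74  73  77 105 127 113  76  63  62]
 [ 95  95  95  95  95  94  94  88  78  73  73  74  73  75  89  95  76  65  63  63]
 [ 94  95  94  94  94  94  93  88  78  73  73  74  73  73  72  69  63  63  63  62]
 [ 91  91  91  91  91  90  90  84  76  73  73  73  74  73  70  65  63  63  63  63]
 [ 74  77  77  77  76  77  75  70  69  72  73  73  73  73  70  66  63  64  64  67]]
```

Relative to the pin axis, the tip is at about -5.1 mm in x and the hole at about -4.1 mm. The tip's y of about -109 is about 0.7 mm short of the hole. I'll correct both and feel downward.

Request:
apply_moves(
  fingers=[1,1,1,1,1,1,1,1],
  dp=[
    [0.1,0.07,0],
    [0.1,0.07,0],
    [0.1,0.07,-0.2],
    [0.1,0.07,-0.4],
    [0.1,0.07,-0.5],
    [0.1,0.07,-0.6],
    [0.1,0.07,-0.6],
    [0.1,0.07,-0.6],
  ],
  yaw=[0,0,0,0,0,0,0,0],
)

```text
clock: 11.65
position: [460.1, -107.4, 303.8]
ee_rot: [-0.707, 0.707, 0.002, -0.001]
contact_force: [-0.3, 0.6, -0.3]
gripper_width: 26.8
```

Request:
apply_moves(
  fingers=[1,1,1,1],
  dp=[
    [0,0,-0.1],
    [0,0,-0.15],
    [0,0,-0.15],
    [0,0,-0.15],
  ],
  yaw=[0,0,0,0],
)

```text
clock: 12.05
position: [460.0, -107.4, 302.2]
ee_rot: [-0.707, 0.707, 0.002, -0.002]
contact_force: [-0.6, 0.4, -0.4]
gripper_width: 26.9
```

Request:
apply_moves(
  fingers=[1,1,1,1],
  dp=[
    [0,0,-0.05],
    [0,0,-0.1],
    [0,0,-0.1],
    [0,0,-0.1],
  ],
  yaw=[0,0,0,0],
)

```text
clock: 12.45
position: [459.9, -107.4, 301.1]
ee_rot: [-0.707, 0.707, 0.002, -0.002]
contact_force: [-0.2, 0.1, 0.1]
gripper_width: 27.0
```

Request:
apply_moves(
  fingers=[1,1,1,1],
  dp=[
    [0,0,-0.05],
    [0,0,-0.08],
    [0,0,-0.08],
    [0,0,-0.08],
  ],
  yaw=[0,0,0,0],
)

```text
clock: 12.85
position: [460.0, -107.4, 300.3]
ee_rot: [-0.707, 0.707, 0.002, -0.002]
contact_force: [-1.1, 0.7, -0.7]
gripper_width: 27.1
```

Request:
apply_moves(
  fingers=[1,1,1,1],
  dp=[
    [0,0,-0.05],
    [0,0,-0.1],
    [0,0,-0.1],
    [0,0,-0.1],
  ],
  yaw=[0,0,0,0],
)

```text
clock: 13.25
position: [460.0, -107.4, 299.2]
ee_rot: [-0.707, 0.707, 0.002, -0.002]
contact_force: [0.3, 0.5, -1.2]
gripper_width: 26.7
```

Request:
apply_moves(
  fingers=[1,1,1,1,1],
  dp=[
    [0.05,0,0],
    [0.1,0,0],
    [0.15,0,0],
    [0.15,0,0],
    [0.15,0,0],
  ],
  yaw=[0,0,0,0,0],
)

```text
clock: 13.75
position: [461.0, -107.4, 299.0]
ee_rot: [-0.707, 0.708, 0.002, -0.002]
contact_force: [-3.3, 0.7, 1.2]
gripper_width: 27.2
```

The leg took side load at -3.3 N with the tip about 5 mm below the pin's surface, so it is caught in the hole. Moving it towards x=0 turns the pin.

Request:
apply_moves(
  fingers=[1,1,1,1,1],
  dp=[
    [0.1,0,0],
    [0.15,0,0],
    [0.2,0,0],
    [0.25,0,0],
    [0.25,0,0],
  ],
  yaw=[0,0,0,0,0],
)

```text
clock: 14.25
position: [462.6, -107.5, 298.6]
ee_rot: [-0.706, 0.708, 0.004, -0.003]
contact_force: [-5.5, 1.7, 3.2]
gripper_width: 26.4
```

Request:
apply_moves(
  fingers=[1,1,1,1],
  dp=[
    [0.05,0,0],
    [0.1,0,0],
    [0.15,0,0],
    [0.15,0,0],
  ],
  yaw=[0,0,0,0],
)

```text
clock: 14.65
position: [463.4, -107.5, 298.3]
ee_rot: [-0.706, 0.708, 0.005, -0.004]
contact_force: [-6.0, 1.8, 3.5]
gripper_width: 26.9
```

Request:
apply_moves(
  fingers=[1,1,1,1,1,1],
  dp=[
    [0.05,0,0],
    [0.1,0,0],
    [0.15,0,0],
    [0.15,0,-0.05],
    [0.15,0,-0.1],
    [0.15,0,-0.1],
  ],
  yaw=[0,0,0,0,0,0],
)

```text
clock: 15.25
position: [464.4, -107.5, 297.2]
ee_rot: [-0.706, 0.708, 0.006, -0.005]
contact_force: [-4.9, 1.3, 2.0]
gripper_width: 27.2
```

```bash
python3 - <<'E'
from h import *
s=read_state();print(s['position'],s['contact_force'],s['wrist_torque'],R.from_quat(s['ee_rot']).as_matrix().round(4))
c,K,T=snap('wrist','w6.png');np.savez('pics/w6.npz',K=K,T=T)
s,Ks,Ts=snap('side','s6.png')
a=cv2.resize(c[160:250,228:328],(500,450),interpolation=cv2.INTER_CUBIC)
p=np.round(proj(Ks,Ts,(457,-108,90))).astype(int)
b=cv2.resize(s[p[1]-30:p[1]+30,p[0]-20:p[0]+20],(300,450),interpolation=cv2.INTER_CUBIC)
o=np.hstack([a,b]).astype(float);o=np.clip(255*(o/255)**.6,0,255).astype(np.uint8);cv2.imwrite('pics/c6.png',o)
E
```

```text
[ 464.40434383 -107.47079979  297.18266643] [-4.92104148  1.34216662  1.9534566 ] [ 0.49308941  1.76327388 -0.03828702] [[-2.300e-03 -9.999e-01 -1.530e-02]
 [-1.000e+00  2.200e-03  7.000e-04]
 [-6.000e-04  1.530e-02 -9.999e-01]]
```

View pics/c6.png

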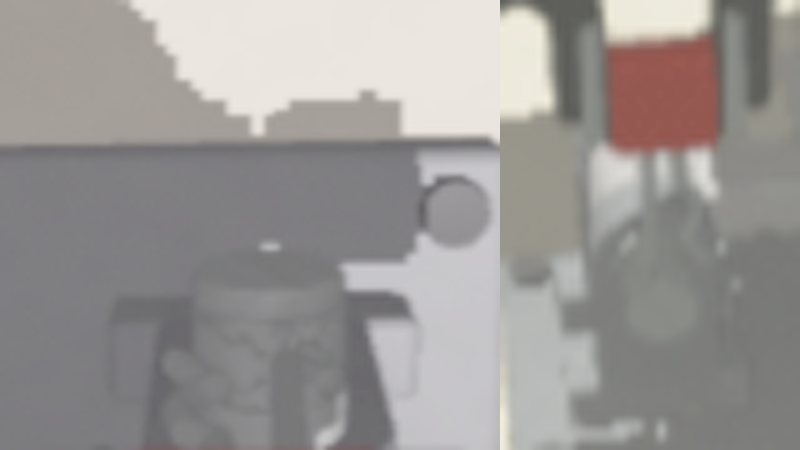

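The leg is in the hole, but its entry point is still about 2.7 mm to the -x side of the pin axis because the tool tilts under load. I'll go 3 mm further.

Request:
apply_moves(
  fingers=[1,1,1,1,1,1,1],
  dp=[
    [0.05,0,0],
    [0.1,0,0],
    [0.15,0,0],
    [0.2,0,0],
    [0.25,0,0],
    [0.3,0,0],
    [0.3,0,0],
  ],
  yaw=[0,0,0,0,0,0,0],
)

```text
clock: 16.05
position: [466.6, -107.4, 296.8]
ee_rot: [-0.706, 0.708, 0.007, -0.006]
contact_force: [-5.6, 2.3, 2.2]
gripper_width: 26.8
```

```bash
cat > m.py <<'E'
from h import *
import sys
np.set_printoptions(threshold=9999,linewidth=220)
s=read_state();print(s['position'].round(1),s['contact_force'].round(1),R.from_quat(s['ee_rot']).as_matrix().round(4)[0,2])
c,K,T=snap('wrist',sys.argv[1]+'.png');g=cv2.cvtColor(c,cv2.COLOR_BGR2GRAY)
print(g[220:250:2,262:300])
E
python3 m.py w7
```

```text
[ 466.6 -107.4  296.8] [-5.6  2.3  2.2] -0.0187
[[ 63  62  62  62  61  62  64  72  77  82  84  87  86  88  89  91  93  95  95  96  95  94  94  92  92  92  92  92  92  91  89  87  86  85  82  78  73  66]
 [ 62  62  61  62  62  63  64  69  74  77  80  82  84  85  88  90  92  94  94  93  93  92  91  91  90  91  91  90  89  87  85  82  80  79  77  75  74  67]
 [ 62  60  60  60  59  60  63  69  73  77  80  83  85  86  89  91  89  86  81  78  77  77  77  79  80  79  80  81  81  78  79  80  80  82  82  76  72  66]
 [ 59  59  59  59  60  60  62  70  76  78  78  81  82  81  85  88  90  91  88  85  85  82  79  83  89  92  90  91  88  83  83  85  86  84  83  78  72  66]
 [ 59  60  59  60  59  59  61  68  76  80  81  82  86  85  80  84  89  91  90  89  88  81  83  85  81  86  89  85  79  83  87  87  86  83  80  77  75  66]
 [ 73  75  71  66  62  60  61  68  75  78  82  85  88  88  88  85  82  84  89  88  81  76  74  71  72  72  72  73  73  75  81  84  81  80  80  79  75  66]
 [ 81  80  80  78  76  73  70  70  73  77  81  85  87  89  90  91  90  90  90  86  76  73  74  73  73  72  73  74  72  73 
[... 573 characters left out ...]
88  78  72  72  73  73  73  74  77  84  86  82  77  76  77  86 121 142 132 104]
 [ 74  74  74  72  70  69  68  68  75  80  84  86  88  88  87  87  86  84  82  80  74  72  73  74  73  74  76  82  87  90  90  89  88  92 126 146 129  96]
 [ 75  79  81  80  78  76  72  72  75  79  83  86  88  90  90  92  93  93  93  90  81  73  73  73  73  74  75  84  92  93  92  90  88  94 127 145 128  94]
 [ 77  84  84  84  83  83  81  76  74  72  72  77  84  89  91  92  93  93  92  89  80  73  73  74  73  74  74  82  94  98 111 122 123 140 154 146 121  81]
 [ 70  79  81  83  83  81  76  73  72  72  71  70  74  83  89  91  91  93  92  90  81  72  72  73  73  73  72  85 140 172 174 172 164 152 129  90  73  64]]
```

The hole centre is now at about -2 mm and the leg at about -0.7 mm, bearing on the hole's +x wall. I'll move a bit further, then descend.

Request:
apply_moves(
  fingers=[1,1,1,1,1,1,1],
  dp=[
    [0.05,0,0],
    [0.1,0,0],
    [0.15,0,0],
    [0.2,0,0],
    [0.25,0,0],
    [0.25,0,0],
    [0.25,0,0],
  ],
  yaw=[0,0,0,0,0,0,0],
)

```text
clock: 16.8
position: [468.3, -107.4, 296.2]
ee_rot: [-0.706, 0.708, 0.008, -0.007]
contact_force: [-5.6, 2.4, 3.0]
gripper_width: 26.5
```

```bash
python3 m.py w8
```

```text
[ 468.3 -107.4  296.2] [-5.6  2.4  3. ] -0.022
[[ 62  62  61  62  62  62  62  63  67  73  80  83  84  84  87  91  92  94  94  95  94  95  94  94  95  95  96  94  93  93  91  90  88  88  87  85  81  76]
 [ 62  61  60  60  59  60  61  62  67  73  76  79  81  84  86  89  90  92  92  91  91  90  91  92  92  93  92  92  90  89  87  86  85  84  81  78  77  78]
 [ 64  61  59  59  59  59  60  61  67  74  78  82  84  85  86  87  87  82  79  77  78  78  80  81  81  80  81  80  79  78  78  79  81  83  82  80  80  76]
 [ 66  59  60  60  60  60  60  61  66  73  76  78  78  80  84  88  88  87  84  84  81  78  81  88  92  91  92  90  82  81  83  85  85  88  86  80  75  74]
 [ 62  60  59  60  59  59  59  61  66  73  77  80  83  83  82  85  88  87  88  87  80  83  84  80  85  88  86  82  84  87  88  89  88  87  84  81  80  78]
 [ 76  75  71  66  63  61  59  61  66  72  77  82  84  86  85  82  82  87  87  81  81  83  76  72  72  71  70  71  72  80  87  85  81  80  80  79  80  77]
 [ 80  81  80  78  76  73  69  64  66  71  76  80  85  87  89  88  87  89  86  78  73  72  73  73  73  71  72  73  73  71  
[... 572 characters left out ...]
79  76  73  72  73  73  73  74  77  82  82  78  76  75  76  83  90 119 140 122]
 [ 73  74  73  72  70  69  66  62  66  74  80  83  85  87  88  87  86  86  82  77  75  72  73  73  73  73  75  80  88  88  86  87  90  90  97 130 149 126]
 [ 75  78  81  80  78  76  72  68  67  72  79  83  86  87  88  90  91  92  92  89  80  73  73  73  73  73  76  85  93  94  93  92  98 136 161 160 153 130]
 [ 77  83  84  84  84  82  81  77  74  72  73  75  80  86  89  90  92  92  93  89  79  73  73  73  74  73  74  85  97  98  96  97 113 148 166 163 153 137]
 [ 71  79  81  83  83  81  76  72  73  72  71  70  73  81  88  90  91  91  92  89  81  72  72  72  73  72  85 141 176 179 176 174 172 171 162 149 124  82]]
```

The hole is now within about 0.1 rad of vertical, with the leg centred on the pin. I'll relax the side load and descend.

Request:
apply_moves(
  fingers=[1,1,1,1,1,1,1],
  dp=[
    [0.05,0,0],
    [0.08,0,0],
    [-0.05,0,0],
    [-0.15,0,0],
    [-0.2,0,-0.05],
    [-0.2,0,-0.1],
    [-0.2,0,-0.1],
  ],
  yaw=[0,0,0,0,0,0,0],
)

```text
clock: 17.55
position: [467.0, -107.4, 295.6]
ee_rot: [-0.706, 0.708, 0.007, -0.007]
contact_force: [0.4, 0.5, -0.3]
gripper_width: 26.6
```

Request:
apply_moves(
  fingers=[1,1,1,1,1,1],
  dp=[
    [0,0,-0.05],
    [0,0,-0.1],
    [0,0,-0.15],
    [0,0,-0.2],
    [0,0,-0.2],
    [0,0,-0.2],
  ],
  yaw=[0,0,0,0,0,0],
)

```text
clock: 18.15
position: [467.1, -107.4, 293.5]
ee_rot: [-0.706, 0.708, 0.007, -0.006]
contact_force: [-0.2, 0.4, -1.4]
gripper_width: 26.8
```

Request:
apply_moves(
  fingers=[1,1,1,1,1,1],
  dp=[
    [0,0,-0.1],
    [0,0,-0.2],
    [0,0,-0.3],
    [0,0,-0.35],
    [0,0,-0.35],
    [0,0,-0.35],
  ],
  yaw=[0,0,0,0,0,0],
)

```text
clock: 18.75
position: [467.0, -107.4, 289.9]
ee_rot: [-0.706, 0.708, 0.007, -0.006]
contact_force: [-0.3, 1.0, -0.8]
gripper_width: 26.4
```

```bash
python3 m.py w9
```

```text
[ 467.  -107.4  289.9] [-0.3  1.  -0.8] -0.0195
[[ 79  78  79  78  77  76  75  74  77  80  82  83  81  80  78  78  78  79  79  79  77  76  75  75  75  75  77  78  79  79  80  80  81  83  84  86  85  81]
 [ 63  63  63  63  63  63  64  71  77  81  83  85  86  87  89  91  94  95  97  98  98  99  99  99  99  98  96  95  95  93  92  91  89  88  87  86  82  76]
 [ 62  61  62  60  61  61  63  69  75  80  82  84  86  88  91  93  94  94  94  94  93  93  93  94  94  94  94  93  93  91  90  88  88  87  85  81  77  73]
 [ 63  62  62  61  60  61  63  68  74  78  80  80  81  84  87  89  89  89  89  89  88  89  89  90  91  91  90  89  88  85  84  82  81  78  77  78  79  77]
 [ 60  59  61  60  60  59  62  68  74  78  81  84  85  87  88  87  84  80  78  78  79  80  81  82  80  81  83  82  79  78  80  81  84  84  81  80  77  74]
 [ 76  75  71  67  63  60  63  68  74  76  77  76  78  84  88  89  87  86  85  81  80  82  87  92  92  95  91  84  83  84  87  87  88  87  82  79  77  75]
 [ 81  81  80  79  76  73  71  71  74  78  82  83  83  82  84  87  87  88  86  80  84  87  81  79  84  87  82  81  88  90 
[... 573 characters left out ...]
92  86  77  73  73  74  73  73  71  77  86  89  89  88  87  87  84  80  78  75]
 [ 74  74  74  73  70  66  65  68  72  74  79  82  84  87  90  89  89  88  89  84  75  73  73  73  73  73  76  83  86  83  85  85  84  87  86  84  80  76]
 [ 76  81  81  80  78  76  73  72  74  76  77  78  80  82  84  89  86  81  80  79  73  72  74  74  74  73  74  79  79  77  77  78  81  85  85  84  82  84]
 [ 78  84  84  84  84  82  79  75  73  72  73  73  80  88  87  86  85  82  79  78  74  72  73  73  73  73  76  84  89  87  88  90  89  88  89 100 125 133]
 [ 71  79  82  82  83  79  73  72  72  72  71  70  76  85  89  91  91  92  92  89  80  73  72  73  73  72  73  84  92  92  91  91  89  88  92 125 146 137]]
```

Request:
apply_moves(
  fingers=[1,1,1,1,1,1,1],
  dp=[
    [0,0,-0.1],
    [0,0,-0.2],
    [0,0,-0.3],
    [0,0,-0.4],
    [0,0,-0.5],
    [0,0,-0.5],
    [0,0,-0.5],
  ],
  yaw=[0,0,0,0,0,0,0],
)

```text
clock: 19.5
position: [467.3, -107.3, 285.4]
ee_rot: [-0.706, 0.708, 0.007, -0.006]
contact_force: [-1.5, 1.9, 5.2]
gripper_width: 26.6
```

Request:
apply_moves(
  fingers=[1,1,1,1,1],
  dp=[
    [0,0,-0.08],
    [0,0,-0.16],
    [0,0,-0.24],
    [0,0,-0.3],
    [0,0,-0.3],
  ],
  yaw=[0,0,0,0,0],
)

```text
clock: 20.0
position: [467.4, -107.3, 282.3]
ee_rot: [-0.706, 0.708, 0.007, -0.006]
contact_force: [-0.3, 2.3, 3.0]
gripper_width: 26.4
```

Request:
apply_moves(
  fingers=[1,1,1,1,1],
  dp=[
    [0,0,-0.08],
    [0,0,-0.16],
    [0,0,-0.24],
    [0,0,-0.3],
    [0,0,-0.3],
  ],
  yaw=[0,0,0,0,0],
)

```text
clock: 20.5
position: [467.4, -107.2, 279.4]
ee_rot: [-0.706, 0.708, 0.007, -0.006]
contact_force: [-1.8, 2.4, 3.6]
gripper_width: 26.6
```

Request:
apply_moves(
  fingers=[1,1,1,1,1],
  dp=[
    [0,0,-0.08],
    [0,0,-0.16],
    [0,0,-0.24],
    [0,0,-0.3],
    [0,0,-0.3],
  ],
  yaw=[0,0,0,0,0],
)

```text
clock: 21.0
position: [467.3, -107.2, 276.0]
ee_rot: [-0.706, 0.708, 0.007, -0.006]
contact_force: [-0.8, 2.2, 1.1]
gripper_width: 26.6
```

Request:
apply_moves(
  fingers=[1,1,1,1],
  dp=[
    [0,0,-0.08],
    [0,0,-0.16],
    [0,0,-0.22],
    [0,0,-0.22],
  ],
  yaw=[0,0,0,0],
)

```text
clock: 21.4
position: [467.3, -107.2, 273.5]
ee_rot: [-0.706, 0.708, 0.007, -0.006]
contact_force: [-1.4, 1.0, 1.7]
gripper_width: 26.8
```

Request:
apply_moves(
  fingers=[1,1,1,1],
  dp=[
    [0,0,-0.05],
    [0,0,-0.1],
    [0,0,-0.15],
    [0,0,-0.15],
  ],
  yaw=[0,0,0,0],
)

```text
clock: 21.8
position: [467.2, -107.3, 271.7]
ee_rot: [-0.706, 0.708, 0.007, -0.006]
contact_force: [-1.4, 0.8, -0.3]
gripper_width: 27.0
```

Request:
apply_moves(
  fingers=[1,1,1,1],
  dp=[
    [0,0,-0.05],
    [0,0,-0.1],
    [0,0,-0.1],
    [0,0,-0.1],
  ],
  yaw=[0,0,0,0],
)

```text
clock: 22.2
position: [467.1, -107.3, 270.5]
ee_rot: [-0.706, 0.708, 0.007, -0.006]
contact_force: [-0.1, 0.4, -1.9]
gripper_width: 27.1
```

Request:
apply_moves(
  fingers=[1,1,1,1],
  dp=[
    [0,0,-0.05],
    [0,0,-0.08],
    [0,0,-0.08],
    [0,0,-0.08],
  ],
  yaw=[0,0,0,0],
)

```text
clock: 22.6
position: [467.1, -107.3, 269.7]
ee_rot: [-0.706, 0.708, 0.007, -0.006]
contact_force: [-0.6, 1.2, 0.3]
gripper_width: 26.8
```

Request:
apply_moves(
  fingers=[1,1,1,1],
  dp=[
    [0,0,-0.05],
    [0,0,-0.08],
    [0,0,-0.08],
    [0,0,-0.08],
  ],
  yaw=[0,0,0,0],
)

```text
clock: 23.0
position: [467.2, -107.3, 269.1]
ee_rot: [-0.706, 0.708, 0.007, -0.006]
contact_force: [-1.2, 2.6, 1.7]
gripper_width: 26.8
```

Request:
apply_moves(
  fingers=[1,1,1,1],
  dp=[
    [0,0,-0.05],
    [0,0,-0.08],
    [0,0,-0.08],
    [0,0,-0.08],
  ],
  yaw=[0,0,0,0],
)

```text
clock: 23.4
position: [467.3, -107.3, 268.7]
ee_rot: [-0.706, 0.708, 0.007, -0.006]
contact_force: [-2.0, 2.6, 5.5]
gripper_width: 26.8
```

Request:
apply_moves(
  fingers=[1,1,1,1],
  dp=[
    [0,0,-0.05],
    [0,0,-0.1],
    [0,0,-0.1],
    [0,0,-0.1],
  ],
  yaw=[0,0,0,0],
)

```text
clock: 23.8
position: [467.3, -107.2, 268.4]
ee_rot: [-0.706, 0.708, 0.007, -0.006]
contact_force: [-2.4, 2.9, 7.3]
gripper_width: 26.9
```

```bash
python3 - <<'E'
from h import *
s=read_state();print(s['position'],s['contact_force'],s['wrist_torque'])
c,K,T=snap('side','s10.png');np.savez('pics/s10.npz',K=K,T=T)
c,K,T=snap('wrist','w10.png');np.savez('pics/w10.npz',K=K,T=T)
c,K,T=snap('scene','sc10.png');np.savez('pics/sc10.npz',K=K,T=T)
E
```

```text
[ 467.28200416 -107.22675454  268.43872039] [-2.43682384  2.87535198  7.2985474 ] [ 0.70580953  0.99194778 -0.0150111 ]
```

```bash
cat > red.py <<'E'
from h import *
def red(fn,K,T,guess):
    im=cv2.imread(fn);h=cv2.cvtColor(im,cv2.COLOR_BGR2HSV)
    m=((h[...,0]<8)|(h[...,0]>172))&(h[...,1]>130)&(h[...,2]>45);m=m.astype(np.uint8)
    n,l,st,ce=cv2.connectedComponentsWithStats(m);p=proj(K,T,guess)
    k=1+np.argmin([np.linalg.norm(ce[i]-p)+(1e3 if st[i,4]<15 else 0) for i in range(1,n)])
    return ce[k],p,st[k]
E
python3 - <<'E'
from red import *
for tag,g in(('4',(457,-108,181.5)),('10',(461,-108.5,107))):
  v=[]
  for n in('side','scene'):
    f={'side':'s','scene':'sc'}[n]+tag if tag=='10' else n+tag
    z=np.load(f'pics/{f}.npz');c,p,st=red(f'pics/{f}.png',z['K'],z['T'],g);print(tag,n,c.round(1),p.round(1),st);v.append((z['K'],z['T'],c))
  print(tri(*v))
for n,f in(('side0','side'),):
  pass
z=np.load('pics/w10.npz');c,p,st=red('pics/w10.png',z['K'],z['T'],(467,-108,107));print('wrist',c,p,st)
E
```

```text
4 side [247.5 209.9] [247.4 209.8] [240 203  15  15 200]
4 scene [330.8 174.5] [331.8 174.9] [328 169   7  13  63]
(array([ 458.23104948, -107.18114875,  181.47604107]), [np.float64(1.3522422301122718), np.float64(1.352242230112345)])
10 side [253.1 243. ] [251.3 242. ] [247 236  14  15 181]
10 scene [326.3 196.5] [328.4 197.3] [324 192   6  11  49]
(array([ 465.91915925, -108.25409072,  105.17930316]), [np.float64(2.0187924468519225), np.float64(2.0187924468518648)])
wrist [278.10771757 274.95139573] [270.03892398 274.26687007] [ 246  250   65   50 3045]
```

The grip's centre is at about 105 mm by triangulation and 105 by kinematics, against 107 nominal. It hasn't slipped in the jaws and it's on a firm stop at 7 N. I'll release by opening only partly, which keeps the fingers off the foam, then lift.

Request:
apply_moves(
  fingers=[0.5,0.5,0.5,0.5,0.5],
  dp=[
    [0,0,0.05],
    [0,0,0.05],
    [0,0,0.05],
    [0,0,0.05],
    [0,0,0.05],
  ],
  yaw=[0,0,0,0,0],
)

```text
clock: 24.45
position: [467.3, -107.3, 268.8]
ee_rot: [-0.706, 0.708, 0.007, -0.006]
contact_force: [-0.4, -0.8, -0.7]
gripper_width: 42.6
```

Request:
apply_moves(
  fingers=[0.5,0.5,0.5,0.5,0.5,0.5,0.5,0.5],
  dp=[
    [0,0,0.5],
    [0,0,1.5],
    [0,0,3],
    [0,0,5],
    [0,0,7],
    [0,2,8],
    [0,3,8],
    [0,3,8],
  ],
  yaw=[0,0,0,0,0,0,0,0],
)

```text
clock: 25.25
position: [467.1, -76.5, 349.1]
ee_rot: [-0.707, 0.707, 0.007, -0.006]
contact_force: [0.2, -0.2, -1.0]
gripper_width: 42.8
```

```bash
python3 - <<'E'
from red import *
print(read_state()['position'],read_state()['contact_force'])
v=[];o=[]
for n in('side','scene','wrist'):
    c,K,T=snap(n,n+'11.png');np.savez(f'pics/{n}11.npz',K=K,T=T)
    r,p,st=red(f'pics/{n}11.png',K,T,(462,-108.5,107));print(n,r.round(1),p.round(1),st);v.append((K,T,r))
    h=25 if n!='wrist' else 50
    x,y=np.round(r).astype(int)+[0,6 if n!='wrist' else 0];a=c[max(y-h,0):y+h,x-h:x+h];o.append(cv2.resize(a,(400,400) if n=='side' else (400,400),interpolation=cv2.INTER_CUBIC))
print(tri(*v[:2]),tri(*v))
im=np.clip(255*(np.hstack([o[0],o[2]])/255.)**.6,0,255).astype(np.uint8)
cv2.imwrite('pics/c11.png',im)
E
```

```text
[467.11914588 -76.46684638 349.14969016] [ 0.24319511 -0.21967203 -0.97022045]
side [252.6 242.3] [251.9 242. ] [246 235  14  15 190]
scene [328.9 198.1] [328.1 197.1] [325 193   9  12  72]
wrist [275.5 178.7] [276.9 176.4] [ 254  166   44   25 1005]
(array([ 461.60342199, -108.95453359,  105.21213049]), [np.float64(1.985590365017484), np.float64(1.985590365017361)]) (array([ 461.98161369, -107.86786575,  105.192787  ]), [np.float64(1.4307227009074506), np.float64(2.7397653545649256), np.float64(1.5481091099355124)])
```

View pics/c11.png

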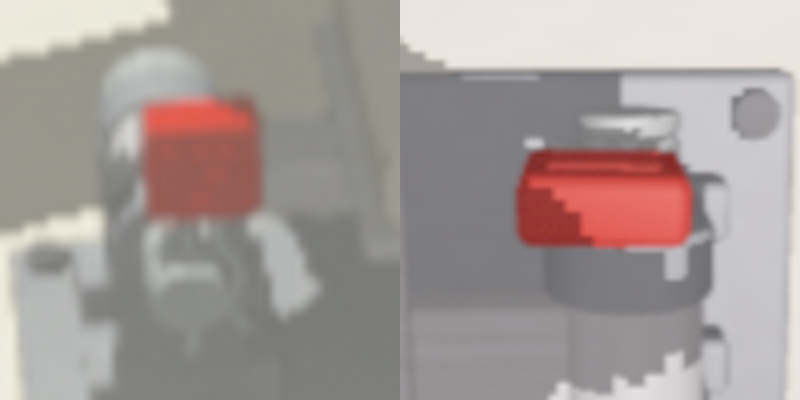

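The clip stands upright and released, with its leg through the pin and the bent leg curling under it on the +x side. The grip's height is unchanged after release, at a centre of 105.2 mm. The robot is clear, so I'll hand in.

```bash
python3 -c "
from bench import *
print(job_done())"
```

```text
the job is handed in; nothing more can be done
None
```

I pushed the pin home, turned its hole upright and pressed the R-clip in. I then released the clip and handed the job in at about 25 s of the 72 s. No verdict is reported, so success rests on the checks below.

**What I did**
- **Pin:** I pushed the head with closed fingers until it stopped. It held 8.7 N with no further travel.
- **Clip:** I took it from the rack across its 28 mm faces and caught the straight leg in the hole, which had rolled about 4 mm towards -x. I swung the hole to within about 0.1 rad of vertical and pressed the clip down to a stop at 7.3 N. I then let go with a part-open gripper and lifted clear.

**Last checks**
- **Grip height:** the underside measures about 90 mm above the bench, by both the arm's position and two cameras. It did not change after release. This is about 2 mm below the nominal 92 mm, but inside the accepted 89–93.5 mm.
- **Clip and robot:** the picture shows the clip upright in the hole with the bent leg curling under the pin. The robot touches nothing.

**What was uncertain or disagreed**
- **Bent leg:** I never saw the expected 8–15 N snap-over force. Readings at row ends peaked near 5 N, then turned slightly downward before the stop. The snap is judged from depth and the picture only, not measured.
- **Camera offsets:** the wrist camera's x was off by 2–3 mm from the arm's, so I aligned the leg to the hole within one image.
- **Not rechecked:** I did not look at the pin again after inserting the clip. The tool's side force on it was towards home.

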